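# Straightedge to the station platform

## Robot

A 6-joint arm with a two-finger parallel gripper is mounted at the origin on the work surface. World frame = base frame: x ahead of the robot, y to its left, z up, the work surface at z = 0. Lengths are in m, angles in rad, forces in N, time in s.
With the tool pointing down it reaches from about 0.3 to 0.775 m from the base axis. Payload 14.6 kg.
Tool frame: the origin (TCP) lies at the centre of the arm's flange, where the gripper is bolted on; the fingertips stand 199 mm ahead of it and the grasp point (between the pads) lies 180 mm ahead of it; z points along the fingers, y is the line along which they close (so a half turn about z gives the same grasp; the last joint's range is limited). The gripper opens to 94 mm and grips with 3 to 60 N. Pads are 16 mm wide; open, the fingers measure 119 mm over their backs; the gripper's body (75 mm by 177 mm) begins 78 mm behind the grasp point.
Start: joints at [-1.392, 0.3, 1.521, -0, 1.321, -0.067], TCP at [0.134, -0.533, 0.405] pointing down, gripper open.
Joint ranges: [-3.03, 3.03], [-0.79, 2.21], [0.23, 2.52], [-1.04, 4.18], [0, 3.07], [-2.55, 2.55]. Speed limits (rad/s): [2.22, 2.22, 2.57, 3.14, 3.14, 3.14].

## Interface

Orientations are given as [roll, pitch, yaw] about the fixed x, y, z axes, in that order (R = Rz(yaw) Ry(pitch) Rx(roll)).
In Python, from station import ctrl gives the robot as it stands. The module is installed in compiled form; this text tells all that it offers.
- The arm moves only by the tool servo_tool, never from a script. Its argument "motion" is a list of rows, each a list of 5 numbers: the closure, from 0 (fully open) to 1 (shut), then the shift along the world's x, y, z in cm, then the turn about the world's z in degrees. A call has 1 to 20 rows; each row is the pose to reach, as a shift and turn from the pose commanded when the call began; what a row does not reach only later rows make up. A row lasts 1/8 s, in which the tool goes at most 62.5 mm and 10.7 degrees, less where a joint would pass 70% of its speed; a pose out of reach is approached as far as the arm can. A call with a gripper value outside its range is refused whole. The fingers move at their own pace and stop on an object; "squeeze" is the grip in N (left out, the last holds). Time passes only in rows, so rows that repeat a pose let the fingers close. It gives the time, the measured TCP pose, the force, the opening and the grip force at its end, in the units of the state.
- ctrl.get_obs(): the state, without advancing time (a new reading comes with each control period).
- ctrl.camera(name): name is "side" or "top" or "wrist"; returns a dict with "image" (420x560x3 uint8, red, green, blue), "fx", "fy", "cx", "cy" (pixels), "camera_from_world" (4x4, takes a point from world to camera coordinates); the wrist camera has in their place "hand_eye" (4x4, takes a point from camera to tool coordinates, whose origin is the TCP and whose axes are the flange's). Camera axes: x right, y up, looking along -z (the intrinsics and any distortion apply to the point x, -y, -z); pixel columns grow to the right and rows downward; lengths in m; the calibration is good to about 2 mm. A picture is of the moment at which its call begins: read the wrist's pose just before it. There is no depth.
- ctrl.hand_in(): hands the job in; it is judged then, once.
The state is a dict: "time_s": time; "qpos": joint angles; "joint_vel": joint speeds; "tau": joint torques, N m; "ee_pos": TCP position; "eef_rot": TCP orientation; "force": force on the tool from outside, world axes, zero at the start; "moment": the same for the moment, N m; "grip_width": finger opening in m; "grip_force": force on a finger pad.
Only numpy, scipy, OpenCV 4.12 (cv2) and the standard library are available. Lean on these libraries where they do the work, as an engineer would, in place of code of your own. Each camera call takes 0.05 s, during which the arm holds its last target. There are 200 camera calls.

## Task

On this model railway, track is about to be laid past the station. Pick up the long metal straightedge by its wooden grip and lay it flat on the ground, flush along the front edge of the station platform (the platform with the house on it, not the goods dock), about midway along that edge, and let go. Leave the short sanding block where it is.

Things in the scene. Friction and masses are not known exactly. Their poses are not given: they have to be found in the camera images.
- straightedge: the straightedge, 0.2 kg, loose: flat aluminium bar 200 mm long (its y), 30 mm wide (x), 8 mm thick; an upright wooden grip on the middle of its top, 80 mm long (y), 18 mm wide (x), from 8 to 44 mm above the ground. Origin: centre of the underside; z up. Ends and sides are alike. It lies nearer the robot than the platforms, left or right, beside the sanding block
- sander: the sanding block, a bystander to leave alone, loose: a cork slab 100 mm long (its y), 45 mm wide (x), 12 mm thick with a similar wooden grip 70 mm long, 18 mm wide, top at 48 mm. Origin: centre of the underside
- platform: the station platform, fixed: a grey slab 240 mm long (its y), 130 mm deep (x), 12 mm high; a model house with red-brown gabled roof, 130 mm long, about 90 mm high, stands on its rear (x 5 to 65 mm). The rest is flat, with a white line along the front; the front face, x = -65 mm, looks to the robot. Origin: centre of the underside. The goods dock (same slab, crates and drums, no house) is the wrong one
- platform_edge (a point): middle of the station platform's front edge, at ground level: the vertical front face, 12 mm high, runs 120 mm either way along this point's y; its x points into the platform, its -x out over the free ground in front (towards the robot)
Things that resemble listed ones, but are neither listed nor needed, are in the scene too. Of the things like the straightedge, leave any that is purple; of the rest the smaller one is meant.

How it is judged:
By the outcome, as a careful person would: the job done as asked, in the order asked, and still so for the second after the job is handed in, with the robot touching nothing.
It also fails if it takes over 35 s, if anything falls off the work surface, if the arm or the gripper's body presses on something with over 40 N, if the wrist force passes 120 N, or if a joint passes its speed limit or range.

## Working session

There is one attempt and no reset: what is moved stays moved. The work goes in short steps, Python scripts to look and compute and a tool call to move; the robot and the scene stay as the last step left them, time stands still between calls to the robot, and variables do not carry over. Pictures are saved under pics/ and viewed, at most 10 in all, crops included, and the job is handed in when it is done.

Besides the shell and the picture viewer there is one more tool, called as name(argument=value, ...), one argument or row to a line, values as JSON. servo_tool: Moves the arm, as the interface text tells. Its arguments: {"type":"object","properties":{"motion":{"type":"array","items":{"type":"array","items":{"type":"number"}}},"squeeze":{"type":"number"}},"required":["motion"]}

```bash
mkdir -p pics; cat > h.py <<'E'
import numpy as np, cv2
from station import ctrl
from scipy.spatial.transform import Rotation as R
def shot(name,fn):
    o=ctrl.get_obs(); c=ctrl.camera(name)
    cv2.imwrite(f'pics/{fn}.png',c['image'][:,:,::-1])
    if name=='wrist':
        T=np.eye(4);T[:3,:3]=R.from_euler('xyz',o['eef_rot']).as_matrix();T[:3,3]=o['ee_pos']
        W=T@np.array(c['hand_eye'])
    else: W=np.linalg.inv(np.array(c['camera_from_world']))
    np.savez(f'pics/{fn}.npz',W=W,K=[c['fx'],c['fy'],c['cx'],c['cy']],img=c['image'])
    print({k:v for k,v in c.items() if k not in('image','camera_from_world','hand_eye')},o['time_s'],np.round(o['ee_pos'],4),np.round(o['eef_rot'],3))
def pt(fn,u,v,z):
    d=np.load(f'pics/{fn}.npz');W=d['W'];fx,fy,cx,cy=d['K']
    r=W[:3,:3]@np.array([(u-cx)/fx,-(v-cy)/fy,-1]);o=W[:3,3]
    return o+r*(z-o[2])/r[2]
E
python3 -c "
from h import *
shot('top','t0');shot('side','s0')"
```

```text
{'fx': 422.75062139563977, 'fy': 422.75062139563977, 'cx': 280.7778836374457, 'cy': 212.03918921342415} 0.0 [ 0.1338 -0.5334  0.4041] [-3.14  -0.     0.246]
{'fx': 483.3995741503284, 'fy': 483.3995741503284, 'cx': 280.6359459501382, 'cy': 206.9813532727919} 0.05 [ 0.1338 -0.5334  0.4041] [-3.141 -0.     0.246]
```

View pics/t0.png

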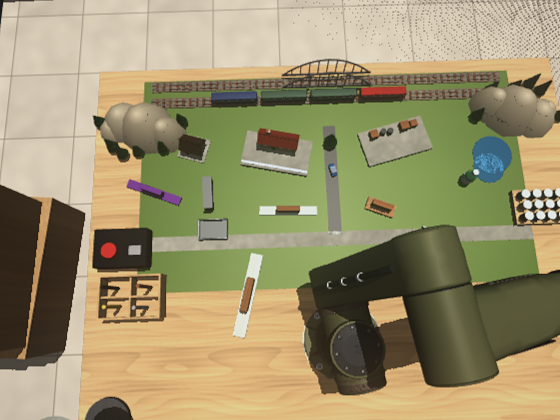

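View pics/s0.png

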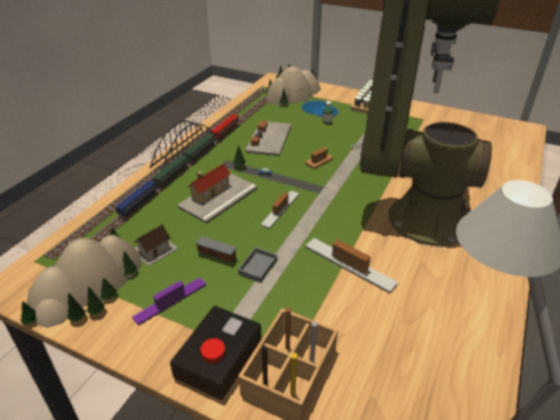

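The top view shows the small metal straightedge at about (288,210), a larger lookalike at (248,295), and a purple one at (154,192). The sanding block is at (380,206). The station platform is at (277,150), its front edge running about (242,165) to (307,173), and the goods dock is at (395,140).

```bash
python3 - <<'E'
from h import *
d=np.load('pics/t0.npz')['img']
for n,u,v,z in [('e1',260,210,.008),('e2',317,210,.008),('grip',288,209,.044),('p1',241,165,0.006),('p2',307,173,.006),('L1',254,254,.008),('L2',242,337,.008)]: print(n,pt('t0',u,v,z).round(3))
cv2.imwrite('pics/t0c.png',cv2.resize(d[115:235,220:340,::-1],None,fx=5,fy=5,interpolation=cv2.INTER_CUBIC))
E
```

```text
e1 [0.441 0.256 0.008]
e2 [0.434 0.058 0.008]
grip [0.433 0.16  0.044]
p1 [0.608 0.32  0.006]
p2 [0.57  0.087 0.006]
L1 [0.289 0.28  0.008]
L2 [0.018 0.325 0.008]
```

View pics/t0c.png

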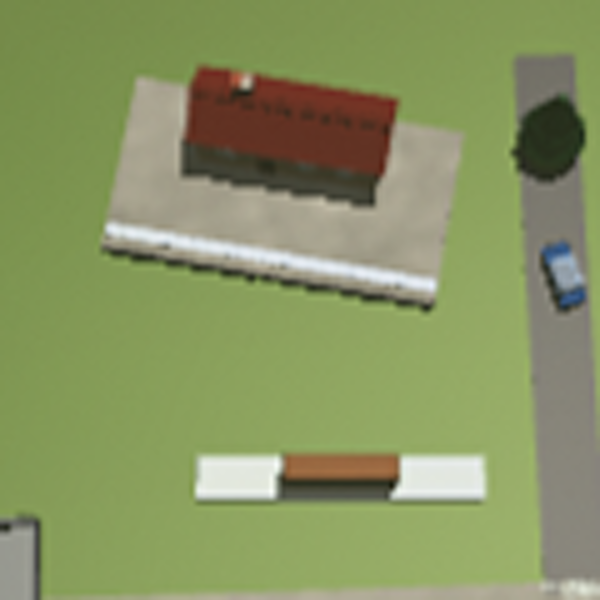

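The crop gives a bar about 200 mm long, so this is the right straightedge. The platform's front top edge runs from crop (102,245) to (436,300). I'll go above the bar now.

servo_tool(
  motion=[
    [0, 4, 6, 0, 10],
    [0, 8, 11, 0, 20],
    [0, 12, 16, 0, 30],
    [0, 16, 21, 0, 40],
    [0, 20, 26, 0, 50],
    [0, 24, 31, 0, 60],
    [0, 28, 37, 0, 70],
    [0, 30.2, 43, 0, 74],
    [0, 30.2, 49, 0, 74],
    [0, 30.2, 55, 0, 74],
    [0, 30.2, 61, 0, 74],
    [0, 30.2, 67, 0, 74],
    [0, 30.2, 69.1, 0, 74],
    [0, 30.2, 69.1, 0, 74],
    [0, 30.2, 69.1, 0, 74],
    [0, 30.2, 69.1, 0, 74],
  ],
)

```text
time_s: 2.1
ee_pos: [0.4359, 0.1566, 0.4046]
eef_rot: [-3.142, 0.0, 1.536]
force: [-0.2, 0.5, 0.4]
grip_width: 0.0941
grip_force: 0.0
```

```bash
python3 -c "
from h import *
shot('wrist','w1')"
```

```text
{'fx': 321.95521398658735, 'fy': 321.95521398658735, 'cx': 280.07938113494953, 'cy': 212.87807914370688} 2.1 [0.4359 0.1566 0.4046] [-3.142  0.     1.536]
```

View pics/w1.png

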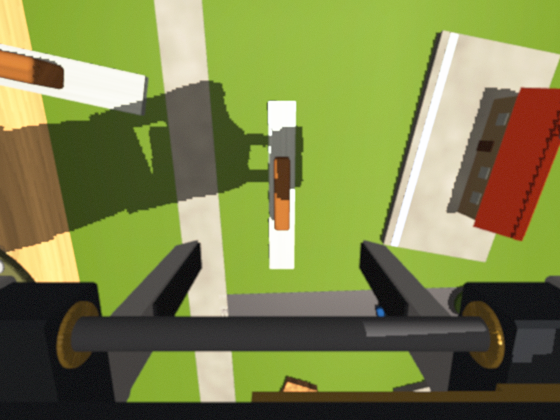

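The wrist view shows the bar upright, from (282,101) to (282,268), with its grip at (282,193). The platform's front edge runs from about (440,33) to (386,243). Next I'll fit lines to both.

```bash
cat >> h.py <<'E'
def linefit(pts):
    vx,vy,x,y=cv2.fitLine(np.float32(pts),cv2.DIST_HUBER,0,.01,.01).ravel(); return np.array([x,y]),np.array([vx,vy])
E
python3 - <<'E'
from h import *
im=np.load('pics/w1.npz')['img'].astype(int); hsv=cv2.cvtColor(im.astype(np.uint8),cv2.COLOR_RGB2HSV)
# bar
m=((hsv[...,1]<60)&(hsv[...,2]>150)).astype(np.uint8); m[:, :255]=0;m[:,310:]=0;m[:90]=0;m[280:]=0
ys,xs=np.nonzero(m); print('bar px',xs.min(),xs.max(),ys.min(),ys.max())
c=[pt('w1',*p,.008)[:2] for p in [(xs[ys<ys.min()+8].mean(),ys.min()),(xs[ys>ys.max()-8].mean(),ys.max()+1)]]
d=c[0]-c[1];print('bar',np.mean(c,0).round(4),'len',np.linalg.norm(d).round(4),'yaw',np.degrees(np.arctan2(-d[0],d[1])).round(2))
# platform front edge: per row, last green pixel and first bright pixel going right
P,B=[],[]
for v in range(50,230,4):
    g=(hsv[v,:,1]>100)&(hsv[v,:,0]>30)&(hsv[v,:,0]<75)&(hsv[v,:,2]>90)
    u0=440-(v-31)*53/212
    a=np.arange(int(u0)-15,int(u0)+12)
    ng=[u for u in a if not g[u]]
    br=[u for u in a if hsv[v,u,2]>150 and hsv[v,u,1]<90]
    if ng:B.append(pt('w1',ng[0],v,0)[:2])
    if br:P.append(pt('w1',br[0],v,.012)[:2])
for n,q in (('top',P),('bot',B)):
    o,dd=linefit(q); dd*=np.sign(dd[1]); print(n,len(q),o.round(4),'yaw',np.degrees(np.arctan2(-dd[0],dd[1])).round(2))
    print('  x at y=.2',(o+dd*(.2-o[1])/dd[1]).round(4))
print([pt('w1',*p,.012).round(4) for p in [(442,32),(388,244)]])
print(im[140,400:425].tolist())
E
```

```text
bar px 268 295 101 268
bar [0.4371 0.1592] len 0.2007 yaw -1.95
top 45 [0.5903 0.2306] yaw -12.28
  x at y=.2 [0.5836 0.2   ]
bot 45 [0.5857 0.212 ] yaw -12.27
  x at y=.2 [0.5831 0.2   ]
[array([0.6099, 0.3214, 0.012 ]), array([0.5649, 0.0891, 0.012 ])]
[[155, 190, 68], [155, 191, 68], [154, 191, 69], [153, 190, 68], [151, 186, 65], [137, 170, 58], [115, 141, 47], [94, 115, 43], [68, 77, 45], [54, 54, 46], [59, 55, 50], [97, 93, 82], [172, 163, 142], [225, 214, 189], [234, 226, 203], [234, 226, 204], [234, 226, 204], [233, 225, 203], [233, 224, 202], [233, 226, 210], [242, 241, 239], [252, 253, 255], [254, 254, 255], [254, 254, 255], [254, 254, 255]]
```

```bash
python3 - <<'E'
from h import *
for fn,z in (('w1',.012),):
    hsv=cv2.cvtColor(np.load('pics/w1.npz')['img'],cv2.COLOR_RGB2HSV)
    for v in range(36,246,16):
        u0=440-(v-31)*53/212
        br=[u for u in range(int(u0)-15,int(u0)+16) if hsv[v,u,2]>150 and hsv[v,u,1]<90]
        print(v,br[:1],pt(fn,br[0],v,z)[:2].round(4) if br else '')
# top view
im=np.load('pics/t0.npz')['img']; hsv=cv2.cvtColor(im,cv2.COLOR_RGB2HSV); P=[]
for u in range(246,305,3):
    v0=164+(u-240.4)*11/66.8
    col=hsv[int(v0)-9:int(v0)+9,u].astype(int)
    w=[i for i in range(18) if col[i,2]>200 and col[i,1]<30]   # white line
    dk=[i for i in range(18) if col[i,2]<130]
    b=[i for i in range(18) if col[i,1]<90 and col[i,2]>140]
    P.append(pt('t0',u,int(v0)-9+b[-1]+1,.012)[:2])
o,d=linefit(P);d*=np.sign(d[1]);print('top',o.round(4),np.degrees(np.arctan2(-d[0],d[1])).round(2),(o+d*(.2-o[1])/d[1]).round(4))
E
```

```text
36 [441] [0.6092 0.3177]
52 [437] [0.6063 0.3024]
68 [432] [0.6023 0.2869]
84 [428] [0.5993 0.271 ]
100 [423] [0.5952 0.2548]
116 [419] [0.592  0.2381]
132 [414] [0.5876 0.2211]
148 [410] [0.5843 0.2036]
164 [406] [0.5809 0.1857]
180 [401] [0.5762 0.1674]
196 [397] [0.5726 0.1486]
212 [393] [0.5689 0.1293]
228 [388] [0.5639 0.1096]
244 [384] [0.56   0.0893]
top [0.5802 0.1795] -12.01 [0.5845 0.2   ]
```

The two views agree: the edge has yaw about -12.1° and its middle is near (0.585, 0.205). The bar is centred at (0.437, 0.159) with yaw -2°, so I'll grasp it there.

servo_tool(
  motion=[
    [0, 0.1, 0.2, -5, 0],
    [0, 0.1, 0.2, -10, 0],
    [0, 0.1, 0.2, -14, 0],
    [0, 0.1, 0.2, -17, 0],
    [0, 0.1, 0.2, -18.6, 0],
    [0, 0.1, 0.2, -18.6, 0],
    [1, 0.1, 0.2, -18.6, 0],
    [1, 0.1, 0.2, -18.6, 0],
    [1, 0.1, 0.2, -18.6, 0],
    [1, 0.1, 0.2, -18.6, 0],
    [1, 0.1, 0.2, -18.6, 0],
    [1, 0.1, 0.2, -18.6, 0],
    [1, 0.1, 0.2, -18.6, 0],
    [1, 0.1, 0.2, -18.6, 0],
  ],
  squeeze=25,
)

```text
time_s: 3.9
ee_pos: [0.4369, 0.1596, 0.2187]
eef_rot: [3.141, -0.0, 1.537]
force: [-2.2, 0.1, -2.6]
grip_width: 0.0178
grip_force: 25.0
```

servo_tool(
  motion=[
    [1, 0, 0, 2, 0],
    [1, 0, 0, 4, 0],
    [1, 3, 1, 4, -2],
    [1, 7, 2.5, 4, -6],
    [1, 11, 4, 4, -9],
    [1, 12.8, 4.9, 4, -10.2],
    [1, 12.8, 4.9, 4, -10.2],
    [1, 12.8, 4.9, 2, -10.2],
    [1, 12.8, 4.9, 0.6, -10.2],
    [1, 12.8, 4.9, 0.4, -10.2],
    [1, 12.8, 4.9, 0.4, -10.2],
    [1, 12.8, 4.9, 0.4, -10.2],
  ],
)

```text
time_s: 5.4
ee_pos: [0.5649, 0.2086, 0.2232]
eef_rot: [3.141, -0.0, 1.359]
force: [0.1, -0.8, -3.2]
grip_width: 0.0182
grip_force: 25.0
```

```bash
python3 -c "
from h import *
shot('wrist','w2');shot('top','t2')"
```

```text
{'fx': 321.95521398658735, 'fy': 321.95521398658735, 'cx': 280.07938113494953, 'cy': 212.87807914370688} 5.4 [0.5649 0.2086 0.2232] [ 3.141 -0.     1.359]
{'fx': 422.75062139563977, 'fy': 422.75062139563977, 'cx': 280.7778836374457, 'cy': 212.03918921342415} 5.45 [0.5649 0.2086 0.2232] [ 3.141 -0.     1.359]
```

View pics/w2.png

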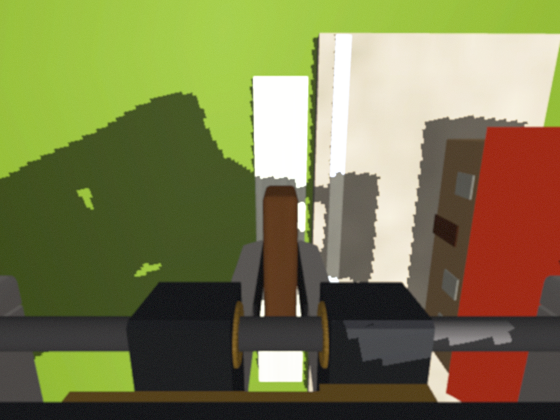

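The bar hangs just in front of the edge and nearly parallel to it. Its right edge is at column 307 and the platform edge is at column 315 to 318. I'll measure the remaining gap and skew.

```bash
python3 - <<'E'
from h import *
im=np.load('pics/w2.npz')['img'].astype(int);mn=im.min(2)
A,B,L=[],[],[]
for v in range(84,172,4):
    r=mn[v]; 
    e=next(u for u in range(285,330) if r[u]<150); A.append(pt('w2',e,v,.012)[:2])
    b=next(u for u in range(e+3,340) if r[u]>120); B.append(pt('w2',b,v,.012)[:2])
    l=next(u for u in range(240,280) if r[u]>150); L.append(pt('w2',l,v,.012)[:2])
res={}
for n,q in (('barR',A),('edge',B),('barL',L)):
    o,d=linefit(q);d*=np.sign(d[1]);res[n]=(o,d);print(n,o.round(4),np.degrees(np.arctan2(-d[0],d[1])).round(2))
o,d=res['edge'];n=np.array([d[1],-d[0]])
print('gap',(o-res['barR'][0])@n,'width',(o-res['barL'][0])@n-(o-res['barR'][0])@n)
c=pt('w2',317,35,.012)[:2];e=pt('w2',281,76,.012)[:2];print('corner,end',c,e,'along',(c-e)@d, 'n,d',n,d)
E
```

```text
barR [0.5955 0.2776] -11.97
edge [0.6008 0.2782] -12.66
barL [0.565  0.2818] -12.26
gap 0.0050090575 width 0.030768333
corner,end [0.60931446 0.32242278] [0.58621827 0.30649719] along 0.02059879413897422 n,d [ 0.97570497 -0.21908866] [0.21908866 0.97570497]
```

servo_tool(
  motion=[
    [1, 0, 0, -0.35, -0.4],
    [1, 0.2, -0.05, -0.4, -0.4],
    [1, 0.4, -0.1, -0.4, -0.4],
    [1, 0.5, -0.1, -0.4, -0.4],
    [1, 0.5, -0.1, -0.4, -0.4],
    [1, 0.5, -0.1, -0.45, -0.4],
    [1, 0.5, -0.1, -0.45, -0.4],
    [1, 0.5, -0.1, -0.45, -0.4],
  ],
)

```text
time_s: 6.5
ee_pos: [0.5699, 0.2075, 0.2187]
eef_rot: [3.141, -0.0, 1.352]
force: [-2.5, -1.0, 5.8]
grip_width: 0.018
grip_force: 25.0
```

```bash
python3 -c "
from h import *
shot('wrist','w3')"
```

```text
{'fx': 321.95521398658735, 'fy': 321.95521398658735, 'cx': 280.07938113494953, 'cy': 212.87807914370688} 6.5 [0.5699 0.2075 0.2187] [ 3.141 -0.     1.352]
```

View pics/w3.png

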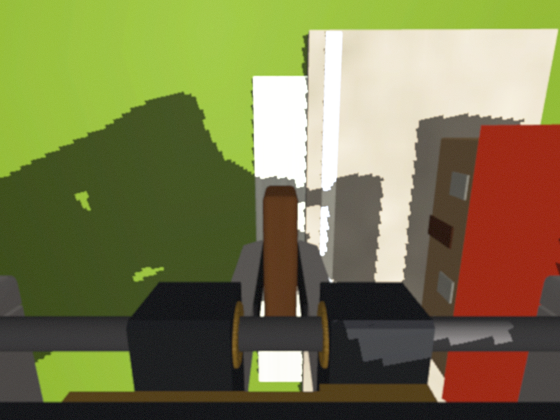

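The bar is on the ground and shows no visible gap along the platform edge at column 306 to 308. I'll nudge it a hair to seat it, then open partway and rise.

servo_tool(
  motion=[
    [1, 0.1, 0, 0, 0],
    [1, 0.1, 0, 0, 0],
    [0.5, 0.05, 0, 0, 0],
    [0.5, 0.05, 0, 0, 0],
    [0.5, 0.05, 0, 0, 0],
    [0.5, 0.05, 0, 0, 0],
    [0.5, 0.05, 0, 1, 0],
    [0.5, 0.05, 0, 3, 0],
    [0.5, 0.05, 0, 7, 0],
    [0.5, 0.05, 0, 12, 0],
    [0.5, 0.05, 0, 17, 0],
    [0.5, 0.05, 0, 18, 0],
    [0.5, 0.05, 0, 18, 0],
    [0.5, 0.05, 0, 18, 0],
  ],
)

```text
time_s: 8.3
ee_pos: [0.5702, 0.2075, 0.3969]
eef_rot: [-3.14, 0.001, 1.352]
force: [0.3, 0.7, 0.1]
grip_width: 0.0467
grip_force: 0.0
```

```bash
python3 -c "
from h import *
shot('wrist','w4')"
```

```text
{'fx': 321.95521398658735, 'fy': 321.95521398658735, 'cx': 280.07938113494953, 'cy': 212.87807914370688} 8.3 [0.5702 0.2075 0.3969] [-3.140e+00  1.000e-03  1.352e+00]
```

View pics/w4.png

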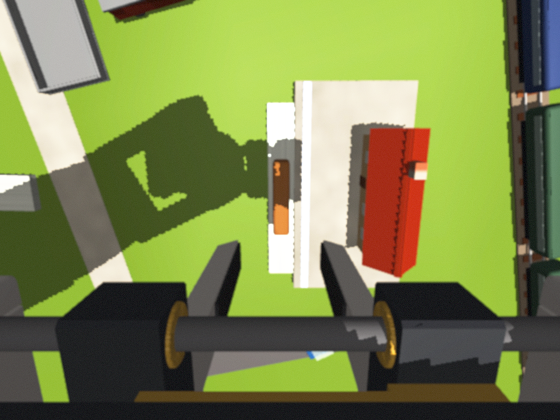

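The bar lies flush along the platform front at column 294, spanning rows 102 to 273 against the platform's 81 to 288. The gripper is clear of it.

```bash
python3 -c "
from station import ctrl
print(ctrl.hand_in())"
```

```text
the job is handed in; nothing more can be done
None
```

The straightedge lies flat on the ground, flush along the front edge of the station platform and about midway along it; it was released with the gripper clear, the sanding block was not touched, and the job was handed in with the robot clock at about 8.4 s.

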